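# Sort the ratchet clamps: shut or open

## Task

Four small ratchet clamps lie on the sloping rest under the little shelf. Sort them: lay every clamp whose ratchet is locked shut in the blue tray and every clamp that stands open in the wooden box, each lying wholly inside below the rim. Leave each clamp as you found it, shut or open, and do not disturb the bottle, the side cutters or the yellow tape roll.

Things in the scene. Friction and masses are not known exactly. Their poses are not given: they have to be found in the camera images.
- clamp_1: steel ratchet clamp (hemostat), 97 mm long, 56 to 112 g. Origin: at its pivot, on its flat underside; +x to the jaw tips, +z out of its upper flat side. Around the pivot a ribbed black grip block, 20 mm along x, 14 wide (y), 18 high (z), part of the fixed half: grip it across y. Rings, shanks and jaws are 6 to 7 mm high. Lies jaws uphill, rings against the rest's lip
- clamp_1_jaw (a joint): hinge of the moving half about +z at the pivot, rad: 0 to 0.02 = ratcheted shut (jaws together, rings side by side); 0.28 to 0.40 = open (jaw tips 10 to 15 mm apart, rings 34 to 39 mm centre to centre). Held by friction: 2 N on a ring turns it
- clamp_1_tip (a point): tip of the fixed jaw, at x = 38 mm, y = -2, z = 3.5 from the clamp's origin
- clamp_1_ring (a point): centre of the fixed half's finger ring (18 mm across), at x = -50 mm, y = +10, z = 3 from the clamp's origin. The moving half's ring is on the -y side: its outer edge is at y = -19 mm when shut, about -37 when open; both rings end at x = -59 mm
- clamp_2: steel ratchet clamp (hemostat), 97 mm long, 56 to 112 g. Origin: at its pivot, on its flat underside; +x to the jaw tips, +z out of its upper flat side. Around the pivot a ribbed black grip block, 20 mm along x, 14 wide (y), 18 high (z), part of the fixed half: grip it across y. Rings, shanks and jaws are 6 to 7 mm high. Lies jaws uphill, rings against the rest's lip
- clamp_2_jaw (a joint): hinge of the moving half about +z at the pivot, rad: 0 to 0.02 = ratcheted shut (jaws together, rings side by side); 0.28 to 0.40 = open (jaw tips 10 to 15 mm apart, rings 34 to 39 mm centre to centre). Held by friction: 2 N on a ring turns it
- clamp_2_tip (a point): tip of the fixed jaw, at x = 38 mm, y = -2, z = 3.5 from the clamp's origin
- clamp_2_ring (a point): centre of the fixed half's finger ring (18 mm across), at x = -50 mm, y = +10, z = 3 from the clamp's origin. The moving half's ring is on the -y side: its outer edge is at y = -19 mm when shut, about -37 when open; both rings end at x = -59 mm
- clamp_3: steel ratchet clamp (hemostat), 97 mm long, 56 to 112 g. Origin: at its pivot, on its flat underside; +x to the jaw tips, +z out of its upper flat side. Around the pivot a ribbed black grip block, 20 mm along x, 14 wide (y), 18 high (z), part of the fixed half: grip it across y. Rings, shanks and jaws are 6 to 7 mm high. Lies jaws uphill, rings against the rest's lip
- clamp_3_jaw (a joint): hinge of the moving half about +z at the pivot, rad: 0 to 0.02 = ratcheted shut (jaws together, rings side by side); 0.28 to 0.40 = open (jaw tips 10 to 15 mm apart, rings 34 to 39 mm centre to centre). Held by friction: 2 N on a ring turns it
- clamp_3_tip (a point): tip of the fixed jaw, at x = 38 mm, y = -2, z = 3.5 from the clamp's origin
- clamp_3_ring (a point): centre of the fixed half's finger ring (18 mm across), at x = -50 mm, y = +10, z = 3 from the clamp's origin. The moving half's ring is on the -y side: its outer edge is at y = -19 mm when shut, about -37 when open; both rings end at x = -59 mm
- clamp_4: steel ratchet clamp (hemostat), 97 mm long, 56 to 112 g. Origin: at its pivot, on its flat underside; +x to the jaw tips, +z out of its upper flat side. Around the pivot a ribbed black grip block, 20 mm along x, 14 wide (y), 18 high (z), part of the fixed half: grip it across y. Rings, shanks and jaws are 6 to 7 mm high. Lies jaws uphill, rings against the rest's lip
- clamp_4_jaw (a joint): hinge of the moving half about +z at the pivot, rad: 0 to 0.02 = ratcheted shut (jaws together, rings side by side); 0.28 to 0.40 = open (jaw tips 10 to 15 mm apart, rings 34 to 39 mm centre to centre). Held by friction: 2 N on a ring turns it
- clamp_4_tip (a point): tip of the fixed jaw, at x = 38 mm, y = -2, z = 3.5 from the clamp's origin
- clamp_4_ring (a point): centre of the fixed half's finger ring (18 mm across), at x = -50 mm, y = +10, z = 3 from the clamp's origin. The moving half's ring is on the -y side: its outer edge is at y = -19 mm when shut, about -37 when open; both rings end at x = -59 mm
- wood_box: open brown wooden parts box, 220 x 130 mm outside, 58 mm high, walls 6 to 8 mm, inner floor 6 mm above its underside, about 204 x 114 mm inside; fixed to the bench. Origin: centre of its underside; x along its length, y across
- blue_tray: open blue plastic tray with a white paper label, 220 x 130 mm outside, 58 mm high, walls 6 to 8 mm, inner floor 6 mm above its underside, about 204 x 114 mm inside; fixed to the bench. Origin: centre of its underside; x along its length, y across
- clamp_rest: grey sheet-metal rest fixed to the bench, 320 mm wide along y; origin: centre of its underside, its front is -x. The rubber-lined deck rises 28 degrees from the lip in front to the back and is 80 mm high at x = 0, under the pivots; four clamps lie on it about 75 mm apart, pointing up the slope. A shelf overhangs the deck (see shelf_edge); its back is closed
- shelf_edge (a point): middle of the shelf's front edge, at x = -12 mm, z = 237 of the rest. The shelf (underside at z = 235 mm) reaches back from here over the grip blocks, so a vertical hand hits it: come in square to the deck, tilted about 28 degrees (hand leaning to the front), and back out the same way. A spool and a tape roll on it reach z = 274 mm
- flux_bottle: bystander: white bottle with red cap, 38 mm diameter, 109 mm high, loose; origin under its centre
- side_cutters: bystander: blue-handled side cutters, 55 x 134 x 14 mm, loose; origin under their centre, length along y
- tape_roll_y: bystander: yellow tape roll, 60 mm diameter, 18 mm high, loose; origin under its centre

How it is judged:
By the outcome, as a careful person would: the job done as asked, in the order asked, and still so for the second after the job is handed in, with the robot touching nothing.
It also fails if it takes over 72 s, if anything falls off the work surface, if the arm or the gripper's body presses on something with over 40 N, if the wrist force passes 120 N, or if a joint passes its speed limit or range.

## Robot

A 6-joint arm with a two-finger parallel gripper is mounted at the origin on a cart in front of the work surface, level with it; the furniture and walls round the work are solid. World frame = base frame: x ahead of the robot, y to its left, z up, the work surface at z = 0. Lengths are in m, angles in rad, forces in N, time in s.
With the tool pointing down it reaches from about 0.325 to 0.75 m from the base axis. Payload 7.6 kg.
Tool frame: the origin (TCP) lies at the very end of the fingers, on their centre line; the grasp point (between the pads) lies 19 mm behind it; z points along the fingers, y is the line along which they close (so a half turn about z gives the same grasp; the last joint's range is limited). The gripper opens to 85 mm and grips with 20 to 120 N. Pads are 22 mm wide; open, the fingers measure 114 mm over their backs; the gripper's body (76 mm by 85 mm) begins 54 mm behind the grasp point. The pads swing forward as they close: fully open they stand 13 mm farther back than shut.
Start: joints at [-1.293, 0.052, 1.401, -0, 1.689, -0.07], TCP at [0.179, -0.494, 0.231] pointing down, gripper open.
Joint ranges: [-2.9, 2.9], [-0.91, 2.17], [0.12, 2.37], [-1.06, 4.2], [0.26, 2.73], [-2.93, 2.93]. Speed limits (rad/s): [2.57, 2.57, 3.01, 3.14, 3.14, 3.14].

## Interface

Orientations are given as a rotation vector (axis times angle).
In Python, from workcell import sensors, snapshot, camera_params, workorder, models gives the robot as it stands.
- The arm moves only by the shell command python3 -m jog 'ROWS' [OPENING]. ROWS is JSON, a list of rows, each an object with "linear": the shift along the tool's x, y, z in cm, a list of three; "twist": the turn, a rotation vector about the tool's x, y, z in degrees, a list of three. A call has 1 to 8 rows; each row is the pose to reach, as a shift and turn from the pose commanded when the call began, along the tool's axes at that moment; what a row does not reach only later rows make up. A row lasts 1/12 s, in which the tool goes at most 41.7 mm and 7.16 degrees, less where a joint would pass 70% of its speed; a pose out of reach is approached as far as the arm can. A call with a gripper value outside its range is refused whole. OPENING is the opening, from 0 (shut) to 1 (fully open), set as the call begins (- or left out, the last holds). The fingers move at their own pace and stop on an object; the grip force is fixed at half the most. Time passes only in rows, so rows that repeat a pose let the fingers close. It gives the time, the measured TCP pose, the force, the opening and the grip force at its end, in the units of the state.
- sensors.state(): the state, without advancing time (a new reading comes with each control period).
- snapshot(name): name is "side" or "top" or "wrist"; returns (picture, depth): 384x512x3 uint8, red, green, blue; 384x512 float32, m along the optical axis (not along the pixel's ray), 0 where there is no reading.
- camera_params(name): a dict with "vfov" (degrees; the focal length in pixels is half the picture's height over the tangent of half this angle, whatever the lens; pixels are square), "cx", "cy" (the principal point, pixels), "D" ([k1, k2, p1, p2, k3] as OpenCV has them; the pictures are not rectified), "xyz" and "orientation" of the camera in the world. Camera axes: x right, y down, z forward; pixel columns grow to the right and rows downward; lengths in m; the calibration is good to about 2 mm. A picture is of the moment at which its call begins: read the wrist's pose just before it. camera_params takes no time and is no camera call; for the wrist camera it gives the pose at the moment of the call.
- workorder.sign_off(): hands the job in; it is judged then, once.
Trained networks look in the newest picture that a camera, given by its name, has taken for a name from the list of things; names that differ only in an ending like _2 or _b are one class to them, and where a whole thing is asked for, a point or a joint stands for the part that bears it (a point fixed in the world has none). Each returns a list of dicts, best first, with "p" (0 to 1); they miss things now and then, are a little off and sometimes report something else, mostly with a low value. They report only what shows in the picture. A call takes as long as a camera call.
- models.search_frame(target, camera): "bbox" ([left, top, right, bottom] in pixels, round what is visible of it).
The state is a dict: "time_s": time; "joints": joint angles; "dq": joint speeds; "joint_torque": joint torques, N m; "eef_pos": TCP position; "tool_rot": TCP orientation; "force": force on the tool from outside, world axes, zero at the start; "torque": the same for the moment, N m; "gripper_width": finger opening in m; "finger_force": force on a finger pad.
Only numpy, scipy, OpenCV 4.12 (cv2) and the standard library are available. Lean on these libraries where they do the work, as an engineer would, in place of code of your own. Each camera call takes 0.05 s, during which the arm holds its last target. There are 200 camera calls.

## Working session

There is one attempt and no reset: what is moved stays moved. The work goes in short steps, Python scripts to look and compute and a shell command to move; the robot and the scene stay as the last step left them, time stands still between calls to the robot, and variables do not carry over. Pictures are saved under pics/ and viewed, at most 11 in all, crops included, and the job is handed in when it is done.

```bash
mkdir -p pics; ls
cat > h.py <<'E'
import numpy as np, cv2
from scipy.spatial.transform import Rotation as R
from workcell import sensors, snapshot, camera_params, workorder, models
def rot(o):
    o=np.array(o,float)
    return R.from_matrix(o) if o.shape==(3,3) else (R.from_rotvec(o) if o.size==3 else R.from_quat(o))
def K(p,h=384):
    f=h/2/np.tan(np.radians(p['vfov'])/2); return np.array([[f,0,p['cx']],[0,f,p['cy']],[0,0,1]])
def unproj(p,uv,d):
    uv=np.array(uv,float).reshape(-1,1,2)
    n=cv2.undistortPoints(uv,K(p),np.array(p['D'],float)).reshape(-1,2)
    c=np.c_[n,np.ones(len(n))]*np.array(d).reshape(-1,1)
    return rot(p['orientation']).apply(c)+np.array(p['xyz'])
def proj(p,X):
    r=rot(p['orientation']).inv(); c=r.apply(np.atleast_2d(X)-np.array(p['xyz']))
    return cv2.projectPoints(c,np.zeros(3),np.zeros(3),K(p),np.array(p['D'],float))[0].reshape(-1,2)
def cloud(p,dep):
    v,u=np.mgrid[0:384,0:512]; P=unproj(p,np.c_[u.ravel(),v.ravel()],dep.ravel()).reshape(384,512,3)
    P[dep==0]=np.nan; return P
E
python3 - <<'E'
from h import *
for n in('top','side','wrist'):
    im,d=snapshot(n);p=camera_params(n);np.savez(f'{n}0.npz',im=im,d=d)
    cv2.imwrite(f'pics/{n}0.png',im[:,:,::-1]); print(n,p)
    if n!='wrist':
      P=cloud(p,d)
      for t in('clamp_1','wood_box','blue_tray','clamp_rest','flux_bottle','side_cutters','tape_roll_y'):
        for r in models.search_frame(t,n)[:5]:
            b=r['bbox'];u,v=int((b[0]+b[2])/2),int((b[1]+b[3])/2)
            print(n,t,round(r['p'],2),np.round(b),np.round(P[min(v,383),min(u,511)],3))
print(sensors.state())
a=[cv2.imread(f'pics/{n}0.png') for n in('top','side')]
E
```

```text
pics
top {'vfov': 44.85998849346993, 'cx': 255.44224144745644, 'cy': 191.72573385805327, 'D': array([-0.03052762,  0.        ,  0.        ,  0.        ,  0.        ]), 'xyz': array([0.27001033, 0.24724305, 1.84964131]), 'orientation': array([-2.14842857,  2.18601394, -0.19197776])}
top clamp_1 0.43 [217. 167. 222. 178.] [0.597 0.316 0.07 ]
top clamp_1 0.4 [252. 164. 260. 179.] [0.598 0.176 0.072]
top wood_box 0.77 [278. 203. 335. 237.] [ 0.41  -0.027  0.001]
top blue_tray 0.68 [209. 201. 262. 242.] [0.41  0.257 0.004]
top blue_tray 0.26 [238. 165. 238. 170.] [0.609 0.246 0.101]
top clamp_rest 0.7 [146. 218. 183. 233.] [0.399 0.537 0.002]
top clamp_rest 0.44 [195. 171. 200. 176.] [0.587 0.398 0.105]
top clamp_rest 0.4 [238. 166. 237. 170.] [0.607 0.246 0.093]
top flux_bottle 0.55 [323. 177. 335. 192.] [ 0.542 -0.11   0.079]
top side_cutters 0.62 [216. 170. 223. 178.] [0.587 0.316 0.08 ]
top side_cutters 0.55 [146. 219. 179. 236.] [0.39  0.542 0.024]
top tape_roll_y 0.39 [249. 164. 259. 180.] [0.596 0.184 0.065]
side {'vfov': 52.689084751225025, 'cx': 256.7631107761305, 'cy': 186.39621
[... 1344 characters left out ...]
.6390957 , -0.27428815])}
{'time_s': 0.85, 'joints': array([-1.29328660e+00,  5.22356009e-02,  1.40069502e+00, -2.77419133e-06,
        1.68862014e+00, -7.03148859e-02]), 'dq': array([-0.00221757,  0.00142837,  0.00102669,  0.00196258,  0.00066956,
        0.00025782]), 'joint_torque': array([-1.39442815e-03, -3.81525350e+01, -3.60305536e+01, -1.79035433e-04,
        2.71960125e-04,  1.84109803e-05]), 'eef_pos': array([ 0.17896613, -0.49357218,  0.23130721]), 'tool_rot': array([3.09416154e+00, 5.43603866e-01, 2.50038903e-06]), 'force': array([0.32984228, 0.20709895, 0.01507597]), 'torque': array([0.03387451, 0.01606926, 0.03870813]), 'finger_force': 0.0, 'gripper_width': 0.08556083895370113}
```

Run:
```python
import cv2,numpy as np
t=cv2.imread('pics/top0.png')[130:270,130:350];s=cv2.imread('pics/side0.png')[110:320,190:320]
t=cv2.resize(t,(471,300),interpolation=cv2.INTER_CUBIC);s=cv2.resize(s,None,fx=2.5,fy=2.5,interpolation=cv2.INTER_CUBIC)
c=np.zeros((600,800,3),np.uint8);c[:300,:471]=t;c[:s.shape[0],472:472+s.shape[1]]=s[:600]
cv2.imwrite('pics/c0.png',c)
```

```text
(no output)
```

View pics/c0.png

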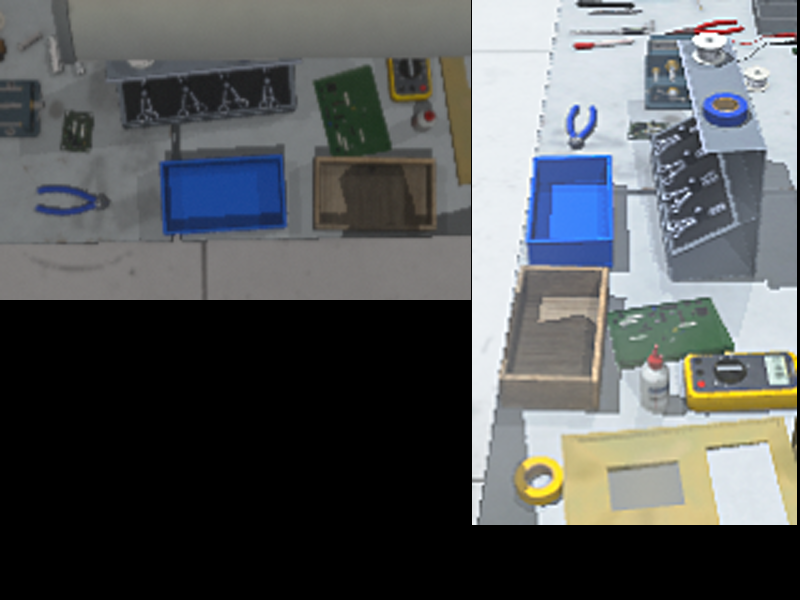

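The picture shows four clamps on the black deck (side view, y ≈ 0.17–0.39). The blue tray is at about (0.41, 0.26), the wooden box at about (0.40, 0), and the shelf is above and behind the deck. Next I'll fit the rest, box and tray from the clouds, and get the wrist camera mount.

```bash
cat >> h.py <<'E'
T28=np.radians(28)
def go(pos,Rt,st=None):
    """shift(cm)/twist(deg) in current tool axes to reach pos, orientation Rt"""
    st=st or sensors.state(); r=R.from_rotvec(st['tool_rot'])
    s=r.inv().apply(np.array(pos)-st['eef_pos'])*100; t=np.degrees((r.inv()*Rt).as_rotvec())
    return np.round(s,2),np.round(t,2)
def ori(yaw=0,tilt=0):
    # tool x toward -x (camera to the front), y->+y, leaning to the front by tilt (rad), then yaw about world z
    s,c=np.sin(tilt),np.cos(tilt)
    return R.from_rotvec([0,0,yaw])*R.from_matrix(np.array([[-c,0,-s],[0,1,0],[s,0,-c]]).T)
E
python3 - <<'E'
from h import *
st=sensors.state();r=R.from_rotvec(st['tool_rot']);p=camera_params('wrist')
print('cam in tool',r.inv().apply(p['xyz']-st['eef_pos']),'\n',(r.inv()*rot(p['orientation'])).as_matrix().round(3))
for n in('top','side'):
    f=np.load(f'{n}0.npz');p=camera_params(n);P=cloud(p,f['d']).reshape(-1,3);c=f['im'].reshape(-1,3).astype(int)
    P0=P
    for nm,yr in(('tray',(.13,.39)),('wood',(-.13,.12))):
        m=(P[:,0]>.3)&(P[:,0]<.5)&(P[:,1]>yr[0])&(P[:,1]<yr[1])&(P[:,2]>.05)&(P[:,2]<.07)
        print(n,nm,m.sum(),cv2.minAreaRect((P[m,:2]*1000).astype(np.float32)),np.median(P[m,2]))
    m=(P[:,0]>.5)&(P[:,0]<.8)&(P[:,1]>.08)&(P[:,1]<.48)&(P[:,2]>.225)&(P[:,2]<.25)
    Q=P[m]
    if len(Q)>20:
        print(n,'shelf',len(Q),Q.min(0),Q.max(0),cv2.minAreaRect((Q[:,:2]*1000).astype(np.float32)))
        e=[(y,Q[abs(Q[:,1]-y)<.012,0].min()) for y in np.arange(.12,.45,.04) if (abs(Q[:,1]-y)<.012).any()];e=np.array(e);print(e.round(3).tolist(),np.polyfit(e[:,0],e[:,1],1))
    m=(P[:,0]>.55)&(P[:,0]<.64)&(P[:,1]>.14)&(P[:,1]<.41)&(P[:,2]>.045)&(P[:,2]<.12)&(c.sum(1)<150)
    Q=P[m];A=np.c_[Q[:,:2],np.ones(len(Q))]
    for k in range(3):
        s=np.linalg.lstsq(A,Q[:,2],rcond=None)[0]; e=abs(A@s-Q[:,2]);A,Q=A[e<.008],Q[e<.008]
    print(n,'deck',len(Q),s,'x at z=.08,y=.28',(.08-s[2]-s[1]*.28)/s[0],'slope',np.degrees(np.arctan(np.hypot(*s[:2]))))
for t in('wood_box','blue_tray'): pass
print(go([.42,-.05,.33],ori()))
print(go([.50,.28,.23],ori(0,T28)))
E
```

```text
cam in tool [ 0.08566636 -0.00025069 -0.14151651] 
 [[ 0.    -0.945 -0.328]
 [ 1.    -0.     0.001]
 [-0.001 -0.328  0.945]]
top tray 342 ((410.26513671875, 261.15264892578125), (133.406005859375, 223.43434143066406), 2.5987284183502197) 0.059068161680969955
top wood 370 ((407.90032958984375, -15.085983276367188), (220.51535034179688, 129.32713317871094), 88.79227447509766) 0.05772381430840001
top shelf 551 [0.58020087 0.12864057 0.22678718] [0.61983429 0.45019056 0.24994839] ((607.29345703125, 289.41766357421875), (38.65864562988281, 321.5216064453125), 2.8506364822387695)
[[0.12, 0.611], [0.16, 0.608], [0.2, 0.604], [0.24, 0.6], [0.28, 0.597], [0.32, 0.593], [0.36, 0.59], [0.4, 0.585], [0.44, 0.58]] [-0.09421575  0.62277073]
top deck 820 [ 0.52732223  0.049447   -0.25428697] x at z=.08,y=.28 0.6076774207592381 slope 27.907281749991085
side tray 305 ((409.8343811035156, 259.10968017578125), (131.453369140625, 228.7938995361328), 2.2568180561065674) 0.057531014273819125
side wood 447 ((407.0013427734375, -15.191574096679688), (228.86940002441406, 131.04086303710938), 88.09156799316406) 0.05677845599369302
side shelf 882 [0.58366731 0.12414593 0.22981293] [0.69864613 0.45545134 0.2499834 ] ((640.334716796875, 289.9787902832031), (90.4302749633789, 325.8448181152344), 4.9646100997924805)
[[0.12, 0.611], [0.16, 0.608], [0.2, 0.603], [0.24, 0.601], [0.28, 0.598], [0.32, 0.592], [0.36, 0.59], [0.4, 0.587], [0.44, 0.584]] [-0.08692108  0.62143046]
side deck 13 [ 0.09495188 -0.02802569  0.04356158] x at z=.08,y=.28 0.46640056937556557 slope 5.653944885531902
(array([ 37.78, -33.48,  -9.87]), array([   0.  ,    0.  , -160.07]))
(array([ 56.55, -61.78,   0.13]), array([ -38.83,   -6.82, -155.76]))
```

```bash
python3 -m jog '[{"linear":[24,-21,-6.3],"twist":[0,0,-55]},{"linear":[24,-21,-6.3],"twist":[0,0,-55]},{"linear":[24,-21,-6.3],"twist":[0,0,-55]},{"linear":[24,-21,-6.3],"twist":[0,0,-55]},{"linear":[24,-21,-6.3],"twist":[0,0,-55]},{"linear":[24,-21,-6.3],"twist":[0,0,-55]},{"linear":[24,-21,-6.3],"twist":[0,0,-55]},{"linear":[24,-21,-6.3],"twist":[0,0,-55]}]' 1
python3 -c "
from h import *
print(sensors.state()['joints'].round(2));print(go([.46,.1,.30],ori(.09,T28)))"
```

```text
time_s: 1.52
eef_pos: [0.3337, -0.212, 0.2953]
tool_rot: [2.486, 1.919, 0.001]
force: [0.9, -0.3, 0.2]
gripper_width: 0.0855
finger_force: 0.0
[-0.66 -0.33  1.62  0.    1.85 -0.4 ]
(array([33.38,  4.31, -0.47]), array([ -26.71,  -18.69, -107.33]))
```

```bash
python3 -m jog '[{"linear":[30,4,0],"twist":[-13.4,-9.3,-53.7]},{"linear":[30,4,0],"twist":[-13.4,-9.3,-53.7]},{"linear":[30,4,0],"twist":[-13.4,-9.3,-53.7]},{"linear":[30,4,0],"twist":[-13.4,-9.3,-53.7]},{"linear":[30,4,0],"twist":[-13.4,-9.3,-53.7]},{"linear":[30,4,0],"twist":[-13.4,-9.3,-53.7]},{"linear":[30,4,0],"twist":[-13.4,-9.3,-53.7]},{"linear":[30,4,0],"twist":[-13.4,-9.3,-53.7]}]' 1
python3 -c "
from h import *
print(sensors.state()['joints'].round(2));print(go([.53,.28,.22],ori(.09,T28)))"
```

```text
time_s: 2.18
eef_pos: [0.4503, 0.0696, 0.2939]
tool_rot: [1.22, 2.594, 0.021]
force: [0.3, -0.7, 0.1]
gripper_width: 0.0858
finger_force: 0.0
[ 0.16 -0.34  1.65 -0.14  1.59 -0.55]
(array([12.88, 18.61,  6.97]), array([-13.18,  -9.42, -53.44]))
```

```bash
python3 -m jog '[{"linear":[12.9,18.6,7],"twist":[-13.2,-9.4,-53.4]},{"linear":[12.9,18.6,7],"twist":[-13.2,-9.4,-53.4]},{"linear":[12.9,18.6,7],"twist":[-13.2,-9.4,-53.4]},{"linear":[12.9,18.6,7],"twist":[-13.2,-9.4,-53.4]},{"linear":[12.9,18.6,7],"twist":[-13.2,-9.4,-53.4]},{"linear":[12.9,18.6,7],"twist":[-13.2,-9.4,-53.4]},{"linear":[12.9,18.6,7],"twist":[-13.2,-9.4,-53.4]},{"linear":[12.9,18.6,7],"twist":[-13.2,-9.4,-53.4]}]' 0.5
cat > look.py <<'E'
from h import *
import sys
n=sys.argv[1]
p=camera_params('wrist');st=sensors.state();im,d=snapshot('wrist')
np.savez(n+'.npz',im=im,d=d,**{k:np.array(p[k]) for k in p})
cv2.imwrite(f'pics/{n}.png',cv2.resize(im[:,:,::-1],(768,576),interpolation=cv2.INTER_CUBIC))
P=cloud(p,d)
for t in('clamp_1','clamp_1_ring','clamp_1_tip'):
    for r in models.search_frame(t,'wrist')[:8]:
        b=r['bbox'];u,v=int((b[0]+b[2])/2),int((b[1]+b[3])/2);print(t,round(r['p'],2),np.round(b),np.round(P[v,u],3))
print(st['joints'].round(2),st['eef_pos'].round(3),go([.53,.28,.22],ori(.09,T28)))
E
python3 look.py w1
```

```text
time_s: 2.85
eef_pos: [0.5309, 0.2759, 0.2178]
tool_rot: [-0.116, 2.654, 0.025]
force: [-0.5, -0.3, 0.5]
gripper_width: 0.043
finger_force: 0.0
clamp_1 0.92 [195. 120. 247. 210.] [0.596 0.243 0.077]
clamp_1 0.82 [358. 122. 395. 215.] [0.589 0.408 0.074]
clamp_1 0.73 [268. 120. 318. 210.] [0.589 0.317 0.077]
clamp_1 0.69 [136. 124. 175. 212.] [0.605 0.174 0.079]
clamp_1_ring 0.75 [136. 120. 174. 214.] [0.604 0.174 0.078]
clamp_1_tip 0.63 [138. 124. 176. 213.] [0.607 0.175 0.077]
[ 0.51 -0.06  1.6  -0.21  1.16 -1.11] [0.531 0.276 0.218] (array([ 0.11,  0.58, -0.03]), array([-0.31, -0.05, -0.82]))
```

View pics/w1.png

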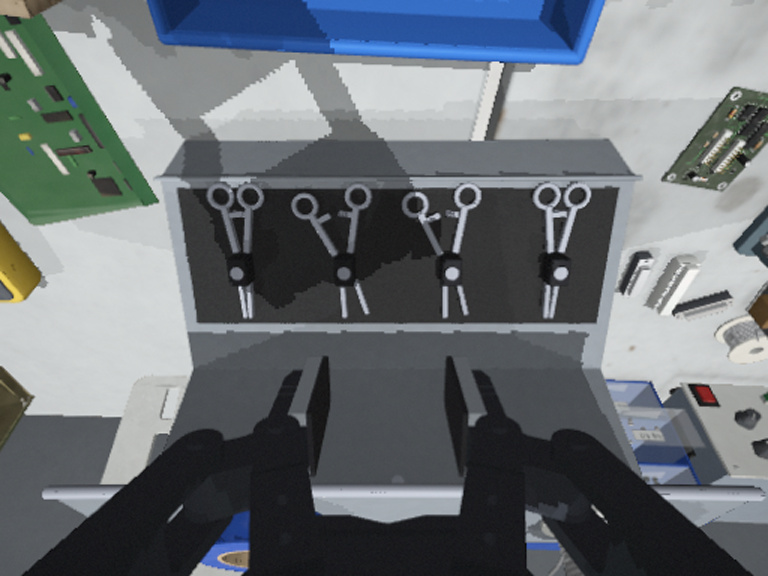

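Clear view (picture pixels): blocks sit at about (238,272), (344,272), (452,272) and (560,271). The outer two clamps have rings side by side, so they're shut. The middle two have rings 37+ mm apart, so they're open.

```bash
cat > meas.py <<'E'
from h import *
f=np.load('w1.npz');p={k:f[k] for k in f.files};p['vfov']=float(p['vfov']);p['cx']=float(p['cx']);p['cy']=float(p['cy'])
P=cloud(p,f['d']);c=f['im'].astype(int).sum(2)
m=np.zeros_like(c,bool);m[128:212,135:390]=1;m&=(c<120)&np.isfinite(P[...,0]);Q=P[m]
for k in range(5):
    A=np.c_[Q[:,:2],np.ones(len(Q))];s=np.linalg.lstsq(A,Q[:,2],rcond=None)[0];e=A@s-Q[:,2];k=abs(e)<.003;Q=Q[k]
n=np.array([-s[0],-s[1],1]);n/=np.linalg.norm(n);q0=Q.mean(0)
print('n',n.round(4),'tilt',np.degrees(np.arccos(n[2])),'yaw',np.degrees(np.arctan2(-n[1],-n[0])),len(Q),'x@.08',(.08-s[2]-s[1]*.29)/s[0])
def onp(u,v,h):
    a=unproj(p,[[u/1.5,v/1.5]],[1.])[0];o=p['xyz'];r=a-o
    return o+r*(((q0+h*n-o)@n)/(r@n))
xd=np.array([1,0,0])-n[0]*n;xd/=np.linalg.norm(xd);yd=np.cross(n,xd)
g=cv2.resize(f['im'],(768,576),interpolation=cv2.INTER_CUBIC).astype(int).sum(2)
for nm,b,r,t in(('A',(238,272),(251,195),(246,316)),('B',(344,272),(358,195),(345,315)),('C',(452,272),(467,195),(445,316)),('D',(560,271),(578,195),(547,316))):
    y0,x0=b[1]-14,b[0]-12;w=g[y0:y0+26,x0:x0+24];yy,xx=np.nonzero(w>.7*w.max());u,v=xx.mean()+x0,yy.mean()+y0
    h=np.nanmedian([(P[int(v/1.5),int(u/1.5)]-q0)@n])
    B=onp(u,v,h);B0=B-h*n;Rg=onp(*r,5);Rg=onp(*r,.005)-.005*n;Tp=onp(*t,.005)-.005*n
    loc=lambda X:np.array([(X-B0)@xd,(X-B0)@yd])*1000
    lr,lt=loc(Rg),loc(Tp)
    yr=np.degrees(np.arctan2(lr[1],lr[0])-np.arctan2(10,-50));yt=np.degrees(np.arctan2(lt[1],lt[0])-np.arctan2(-2,38))
    print(nm,(round(u),round(v)),'h',h.round(4),'base',B0.round(4),'ring',lr.round(1),'tip',lt.round(1),'yaw',yr.round(1),yt.round(1),'xd world yaw',np.degrees(np.arctan2(xd[1],xd[0])).round(1))
E
python3 meas.py
```

```text
n [-0.4712 -0.0431  0.881 ] tilt 28.238022608734518 yaw 5.224852373964559 5633 x@.08 0.6087258654590075
A (236, 273) h 0.0172 base [0.6183 0.1803 0.0798] ring [-52.2   6.3] tip [36.7  2.6] yaw 4.4 7.1 xd world yaw -1.5
B (344, 273) h 0.0175 base [0.6116 0.2534 0.0797] ring [-52.    4.9] tip [36.   2.3] yaw 6.0 6.6 xd world yaw -1.5
C (452, 273) h 0.0179 base [0.6047 0.3269 0.0797] ring [-51.6   4.4] tip [37.   2.4] yaw 6.5 6.7 xd world yaw -1.5
D (561, 273) h 0.0161 base [0.5984 0.4012 0.0799] ring [-51.8   3.8] tip [36.3  2.6] yaw 7.1 7.1 xd world yaw -1.5
```

```bash
cat > plan.py <<'E'
from h import *
n=np.array([-.4712,-.0431,.881]);G=ori(.093,np.radians(28.2))
C=dict(A=[.6183,.1803,.0798],B=[.6116,.2534,.0797],C=[.6047,.3269,.0797],D=[.5984,.4012,.0799])
def f(s): return ' '.join(map(str,s[0])),'|',' '.join(map(str,s[1]))
def pre(c,h=.1): print(c,'pre',*f(go(np.array(C[c])+h*n,G)))
def grip(c,h=.004): print(c,'grip',*f(go(np.array(C[c])+h*n,G)))
def to(x,y,z,yaw): print('to',*f(go([x,y,z],ori(np.radians(yaw),0))))
def stat():
    s=sensors.state();print(s['time_s'],s['joints'].round(2),s['force'].round(1),s['gripper_width'].round(4))
E
python3 -c "
from plan import *
pre('D')"
```

```text
D pre -0.09 12.07 5.99 | -0.39 -0.25 -0.97
```

```bash
python3 -m jog '[{"linear":[0,12,3],"twist":[0,0,-1]},{"linear":[0,12,3],"twist":[0,0,-1]},{"linear":[-0.1,12.1,6],"twist":[-0.4,-0.2,-1]},{"linear":[-0.1,12.1,6],"twist":[-0.4,-0.2,-1]},{"linear":[-0.1,12.1,6],"twist":[-0.4,-0.2,-1]},{"linear":[-0.1,12.1,6],"twist":[-0.4,-0.2,-1]},{"linear":[-0.1,12.1,6],"twist":[-0.4,-0.2,-1]}]' 0.45
python3 - <<'E'
from plan import *
stat();grip('D')
im,d=snapshot('wrist');p=camera_params('wrist')
for c in 'ABCD':
    u,v=proj(p,np.array(C[c])+.018*n)[0]
    if 0<u<512 and 0<v<384: cv2.drawMarker(im,(int(round(u)),int(round(v))),(255,0,255),0,10)
s=sensors.state();r=R.from_rotvec(s['tool_rot'])
u=proj(p,s['eef_pos'][None])[0];cv2.drawMarker(im,(int(u[0]),int(u[1])),(0,255,0),0,10)
cv2.imwrite('pics/w2.png',cv2.resize(im[:,:,::-1],(768,576)))
E
```

```text
time_s: 3.63
eef_pos: [0.5514, 0.3968, 0.169]
tool_rot: [-0.126, 2.646, 0.031]
force: [0.4, -0.6, -0.4]
gripper_width: 0.0382
finger_force: 0.0Traceback (most recent call last):
  File "<stdin>", line 2, in <module>
  File "plan.py", line 9, in stat
    s=sensors.state();print(s['time_s'],s['joints'].round(2),s['force'].round(1),s['gripper_width'].round(4))
                                                                                 ^^^^^^^^^^^^^^^^^^^^^^^^
AttributeError: 'float' object has no attribute 'round'
```

```bash
sed -i "s/s\['gripper_width'\].round(4)/round(s['gripper_width'],4)/" plan.py
python3 - <<'E'
from plan import *
stat();grip('D')
im,d=snapshot('wrist');p=camera_params('wrist');im=im.copy()
for c in 'ABCD':
    u,v=proj(p,np.array(C[c])+.018*n)[0]
    if 0<u<512 and 0<v<384: cv2.drawMarker(im,(int(round(u)),int(round(v))),(255,0,255),0,10)
s=sensors.state()
u=proj(p,s['eef_pos'][None])[0];cv2.drawMarker(im,(int(u[0]),int(u[1])),(0,255,0),0,10)
cv2.imwrite('pics/w2.png',cv2.resize(im[:,:,::-1],(768,576)))
E
```

```text
3.6333 [ 0.68  0.22  1.4  -0.29  1.11 -0.91] [ 0.4 -0.6 -0.4] 0.0382
D grip 0.06 -0.01 9.68 | 0.05 0.04 0.11
```

View pics/w2.png

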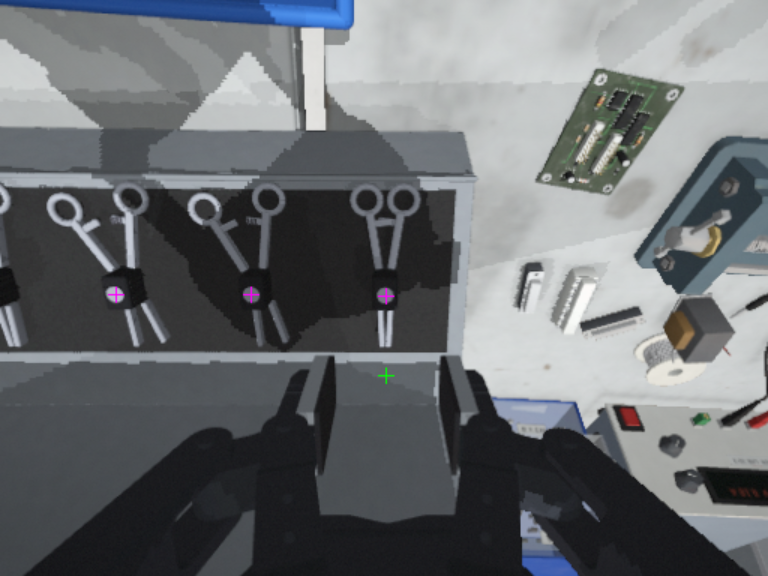

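The magenta marks land on all four pivots (D at 386,296) and the hand is centred on D. Now descend and grip.

```bash
python3 -m jog '[{"linear":[0,0,3.5],"twist":[0,0,0]},{"linear":[0,0,7],"twist":[0,0,0]},{"linear":[0,0,8.8],"twist":[0,0,0]},{"linear":[0,0,9.6],"twist":[0,0,0]},{"linear":[0,0,9.6],"twist":[0,0,0]}]' 0.45
python3 -m jog '[{"linear":[0,0,0],"twist":[0,0,0]},{"linear":[0,0,0],"twist":[0,0,0]},{"linear":[0,0,0],"twist":[0,0,0]},{"linear":[0,0,0],"twist":[0,0,0]},{"linear":[0,0,0],"twist":[0,0,0]}]' 0
python3 -c "
from plan import *
stat();grip('D')"
```

```text
time_s: 4.1
eef_pos: [0.5963, 0.4003, 0.0819]
tool_rot: [-0.127, 2.649, 0.029]
force: [0.1, 0.8, -0.5]
gripper_width: 0.0384
finger_force: 0.0
time_s: 4.52
eef_pos: [0.5965, 0.4024, 0.0861]
tool_rot: [-0.129, 2.644, 0.033]
force: [-3.5, -2.3, 7.4]
gripper_width: 0.0119
finger_force: 59.8
4.5167 [ 0.64  0.4   1.36 -0.3   0.97 -0.91] [-3.5 -2.3  7.4] 0.0119
D grip 0.14 -0.14 0.23 | 0.14 0.16 0.2
```

```bash
python3 -m jog '[{"linear":[0,0,-1.5],"twist":[0,0,0]},{"linear":[0,0,-4],"twist":[0,0,0]},{"linear":[0,0,-7.5],"twist":[0,0,0]},{"linear":[0,0,-11],"twist":[0,0,0]},{"linear":[2,0,-14],"twist":[0,0,0]},{"linear":[4,0,-16],"twist":[0,0,0]},{"linear":[6,0,-16],"twist":[0,0,0]}]'
python3 -c "
from plan import *
stat();to(.4185,.315,.13,2.4)"
```

```text
time_s: 5.1
eef_pos: [0.4675, 0.3908, 0.2024]
tool_rot: [-0.128, 2.64, 0.04]
force: [0.4, 1.2, -0.1]
gripper_width: 0.0123
finger_force: 59.6
5.1 [ 0.77  0.02  1.56 -0.33  1.18 -0.83] [ 0.4  1.2 -0.1] 0.0123
to 8.39 -7.11 3.63 | 1.11 28.6 3.07
```

```bash
python3 -m jog '[{"linear":[8.4,-7.1,3.6],"twist":[1.1,28.6,3.1]},{"linear":[8.4,-7.1,3.6],"twist":[1.1,28.6,3.1]},{"linear":[8.4,-7.1,3.6],"twist":[1.1,28.6,3.1]},{"linear":[8.4,-7.1,3.6],"twist":[1.1,28.6,3.1]},{"linear":[8.4,-7.1,3.6],"twist":[1.1,28.6,3.1]},{"linear":[8.4,-7.1,3.6],"twist":[1.1,28.6,3.1]},{"linear":[8.4,-7.1,3.6],"twist":[1.1,28.6,3.1]}]'
python3 - <<'E'
from plan import *
stat();to(.4185,.315,.015,2.4)
im,d=snapshot('wrist');cv2.imwrite('pics/w3.png',im[:,:,::-1])
E
```

```text
time_s: 5.68
eef_pos: [0.4189, 0.3139, 0.1257]
tool_rot: [0.064, -3.138, 0.009]
force: [0.3, -0.1, -0.4]
gripper_width: 0.0121
finger_force: 59.6
5.6833 [ 0.57  0.11  1.55 -0.    1.48 -1.04] [ 0.3 -0.1 -0.4] 0.0121
to 0.01 0.17 11.07 | -0.32 -0.15 -0.05
```

View pics/w3.png

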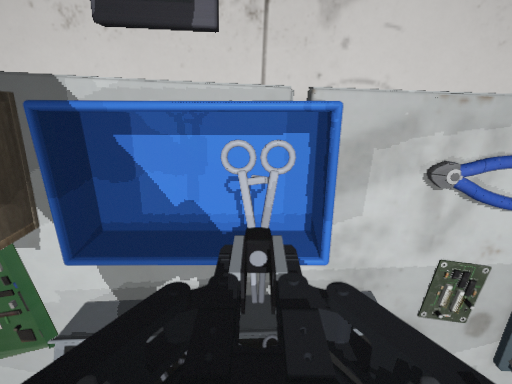

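Clamp D hangs straight and shut (rings at 238/278,157) over the tray's +y half. Lower and release.

```bash
python3 -m jog '[{"linear":[0,0.1,4],"twist":[0,0,0]},{"linear":[0,0.2,8],"twist":[-0.3,0,0]},{"linear":[0,0.2,10],"twist":[-0.3,0,0]},{"linear":[0,0.2,11.2],"twist":[-0.3,0,0]},{"linear":[0,0.2,11.4],"twist":[-0.3,0,0]},{"linear":[0,0.2,11.4],"twist":[-0.3,0,0]}]'
python3 -m jog '[{"linear":[0,0,0],"twist":[0,0,0]},{"linear":[0,0,0],"twist":[0,0,0]},{"linear":[0,0,0],"twist":[0,0,0]}]' 0.4
python3 -m jog '[{"linear":[0,0,-3],"twist":[0,0,0]},{"linear":[0,0,-7],"twist":[0,0,0]},{"linear":[0,0,-11],"twist":[0,0,0]},{"linear":[0,0,-15],"twist":[0,0,0]},{"linear":[0,0,-17],"twist":[0,0,0]}]' 0.45
python3 - <<'E'
from plan import *
stat();pre('A',.12)
im,d=snapshot('wrist');cv2.imwrite('pics/w4.png',im[:,:,::-1])
E
```

```text
time_s: 6.23
eef_pos: [0.4177, 0.3153, 0.0116]
tool_rot: [0.066, -3.136, 0.001]
force: [0.9, 0.7, -0.2]
gripper_width: 0.0122
finger_force: 61.2
time_s: 6.48
eef_pos: [0.4178, 0.3149, 0.0114]
tool_rot: [0.064, -3.135, 0.001]
force: [-1.0, -0.3, 0.4]
gripper_width: 0.0343
finger_force: 0.0
time_s: 6.9
eef_pos: [0.42, 0.3155, 0.1867]
tool_rot: [0.064, -3.141, -0.004]
force: [0.5, -0.1, -0.2]
gripper_width: 0.0387
finger_force: 0.0
6.9 [ 0.57  0.07  1.47  0.    1.6  -1.04] [ 0.5 -0.1 -0.2] 0.0387
A pre -13.59 -14.6 0.08 | -0.59 -28.2 -2.98
```

View pics/w4.png

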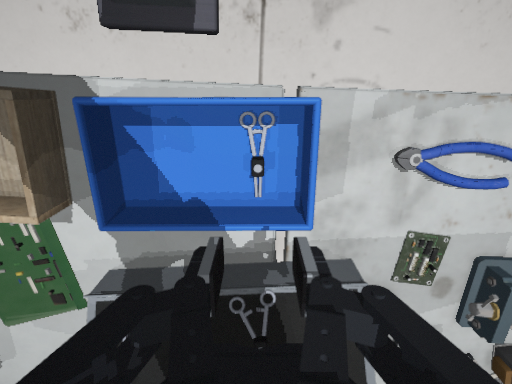

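D lies flat and shut in the tray (block at 258,167), well inside. On to A.

```bash
python3 -m jog '[{"linear":[-1,-4,-1],"twist":[-0.6,-7,-1]},{"linear":[-2,-8,-1],"twist":[-0.6,-14,-2]},{"linear":[-4,-12,-1],"twist":[-0.6,-21,-3]},{"linear":[-8,-14,-0.5],"twist":[-0.6,-28.2,-3]},{"linear":[-12,-14.6,0],"twist":[-0.6,-28.2,-3]},{"linear":[-13.6,-14.6,0.1],"twist":[-0.6,-28.2,-3]},{"linear":[-13.6,-14.6,0.1],"twist":[-0.6,-28.2,-3]}]' 0.45
python3 -c "
from plan import *
stat();grip('A',.006)"
```

```text
time_s: 7.53
eef_pos: [0.5623, 0.1727, 0.1775]
tool_rot: [-0.122, 2.655, 0.024]
force: [1.0, 0.0, -0.1]
gripper_width: 0.0386
finger_force: 0.0
7.5333 [ 0.28 -0.08  1.71 -0.1   1.04 -1.35] [ 1.   0.  -0.1] 0.0386
A grip -0.45 0.29 10.67 | -0.28 -0.47 0.0
```

```bash
python3 -m jog '[{"linear":[-0.4,0.3,3.5],"twist":[-0.3,-0.3,0]},{"linear":[-0.4,0.3,7],"twist":[-0.3,-0.3,0]},{"linear":[-0.4,0.3,8],"twist":[-0.3,-0.3,0]}]' 0.45
python3 -c "
from plan import *
stat();grip('A',.006)"
```

```text
time_s: 7.78
eef_pos: [0.5996, 0.1804, 0.1043]
tool_rot: [-0.127, 2.656, 0.031]
force: [-0.3, -0.2, -1.1]
gripper_width: 0.0385
finger_force: 0.0
7.7833 [ 0.27  0.1   1.68 -0.1   0.89 -1.35] [-0.3 -0.2 -1.1] 0.0385
A grip -0.5 -0.18 2.44 | 0.06 -0.52 0.14
```

```bash
python3 -m jog '[{"linear":[-0.3,-0.1,1.2],"twist":[0,-0.3,0]},{"linear":[-0.3,-0.1,2],"twist":[0,-0.3,0]},{"linear":[-0.3,-0.1,2.2],"twist":[0,-0.3,0]},{"linear":[-0.3,-0.1,2.2],"twist":[0,-0.3,0]}]' 0.45
python3 -c "
from plan import *
stat();grip('A',.006)"
python3 -m jog '[{"linear":[0,0,0],"twist":[0,0,0]},{"linear":[0,0,0],"twist":[0,0,0]},{"linear":[0,0,0],"twist":[0,0,0]},{"linear":[0,0,0],"twist":[0,0,0]},{"linear":[0,0,0],"twist":[0,0,0]}]' 0
python3 -m jog '[{"linear":[0,0,-1.5],"twist":[0,0,0]},{"linear":[0,0,-4],"twist":[0,0,0]},{"linear":[0,0,-7.5],"twist":[0,0,0]},{"linear":[0,0,-11],"twist":[0,0,0]},{"linear":[2,0,-14],"twist":[0,0,0]},{"linear":[4,0,-16],"twist":[0,0,0]},{"linear":[6,0,-16],"twist":[0,0,0]}]'
python3 -c "
from plan import *
stat();to(.4225,.205,.13,2.4)"
```

```text
time_s: 8.12
eef_pos: [0.6136, 0.1812, 0.0918]
tool_rot: [-0.127, 2.644, 0.033]
force: [0.3, -0.1, 0.0]
gripper_width: 0.0384
finger_force: 0.0
8.1167 [ 0.26  0.14  1.66 -0.1   0.85 -1.35] [ 0.3 -0.1  0. ] 0.0384
A grip 0.17 -0.14 0.68 | 0.12 0.14 0.13
time_s: 8.53
eef_pos: [0.614, 0.1813, 0.0931]
tool_rot: [-0.126, 2.643, 0.034]
force: [-5.5, -0.9, 5.7]
gripper_width: 0.0114
finger_force: 58.8
time_s: 9.12
eef_pos: [0.4856, 0.1691, 0.2094]
tool_rot: [-0.126, 2.635, 0.036]
force: [-0.2, 1.0, -1.3]
gripper_width: 0.0113
finger_force: 59.0
9.1167 [ 0.32 -0.34  1.87 -0.12  1.12 -1.32] [-0.2  1.  -1.3] 0.0113
to 9.03 4.16 4.1 | 0.94 28.85 2.99
```

```bash
python3 -m jog '[{"linear":[9,4.1,4.1],"twist":[1,28.8,3]},{"linear":[9,4.1,4.1],"twist":[1,28.8,3]},{"linear":[9,4.1,4.1],"twist":[1,28.8,3]},{"linear":[9,4.1,4.1],"twist":[1,28.8,3]},{"linear":[9,4.1,4.1],"twist":[1,28.8,3]},{"linear":[9,4.1,4.1],"twist":[1,28.8,3]},{"linear":[9,4.1,4.1],"twist":[1,28.8,3]}]'
python3 - <<'E'
from plan import *
stat();to(.4225,.205,.02,2.4)
im,d=snapshot('wrist');cv2.imwrite('pics/w5.png',im[:,:,::-1]);p=camera_params('wrist')
P=cloud(p,d);s=sensors.state();r=R.from_rotvec(s['tool_rot']);L=r.inv().apply((P-s['eef_pos']).reshape(-1,3)).reshape(P.shape)
m=(L[...,2]>-.03)&(L[...,2]<.04)&(L[...,0]>.015)&(L[...,0]<.07)&(abs(L[...,1])<.03)
print(m.sum(),np.percentile(L[m],[10,50,90],axis=0).round(4))
for x0 in (.02,.03,.04,.05):
    k=m&(abs(L[...,0]-x0)<.005);print(x0,np.median(L[k],axis=0).round(4))
E
```

```text
time_s: 9.7
eef_pos: [0.4227, 0.2037, 0.1256]
tool_rot: [0.064, -3.137, 0.005]
force: [-0.8, 0.3, -0.6]
gripper_width: 0.0113
finger_force: 59.0
9.7 [ 0.37 -0.04  1.71 -0.    1.48 -1.24] [-0.8  0.3 -0.6] 0.0113
to -0.03 0.17 10.56 | -0.18 -0.23 -0.05
2126 [[ 0.023  -0.0126  0.0077]
 [ 0.0455 -0.0006  0.009 ]
 [ 0.0591  0.0125  0.0103]]
0.02 [ 0.0202 -0.0018  0.0082]
0.03 [0.0302 0.0033 0.0082]
0.04 [ 0.0408 -0.0006  0.0085]
0.05 [0.0489 0.001  0.0096]
```

View pics/w5.png

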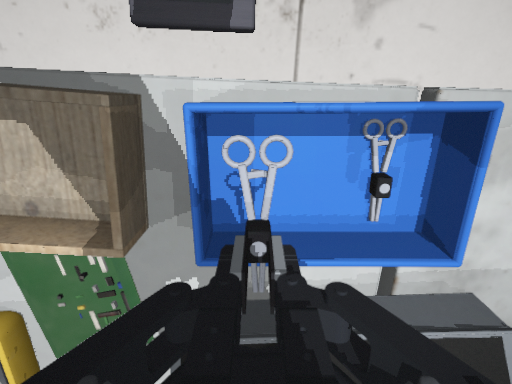

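A hangs straight and shut (rings 238/276,152), with its underside about 14 mm beyond the TCP. Release at TCP z ≈ 0.021.

```bash
python3 -m jog '[{"linear":[0,0.1,4],"twist":[0,0,0]},{"linear":[0,0.1,7.5],"twist":[0,0,0]},{"linear":[0,0.1,9.5],"twist":[0,0,0]},{"linear":[0,0.1,10.2],"twist":[0,0,0]},{"linear":[0,0.1,10.4],"twist":[0,0,0]},{"linear":[0,0.1,10.4],"twist":[0,0,0]}]'
python3 -m jog '[{"linear":[0,0,0],"twist":[0,0,0]},{"linear":[0,0,0],"twist":[0,0,0]},{"linear":[0,0,0],"twist":[0,0,0]}]' 0.4
python3 -m jog '[{"linear":[0,0,-3],"twist":[0,0,0]},{"linear":[0,0,-7],"twist":[0,0,0]},{"linear":[0,0,-11],"twist":[0,0,0]},{"linear":[0,0,-15],"twist":[0,0,0]},{"linear":[0,0,-17],"twist":[0,0,0]}]' 0.45
python3 - <<'E'
from plan import *
stat();pre('B',.12)
im,d=snapshot('wrist');cv2.imwrite('pics/w6.png',im[:,:,::-1])
E
```

```text
time_s: 10.25
eef_pos: [0.422, 0.2046, 0.0225]
tool_rot: [0.065, -3.136, 0.004]
force: [0.9, 0.3, -0.5]
gripper_width: 0.0113
finger_force: 59.0
time_s: 10.5
eef_pos: [0.4224, 0.2048, 0.0226]
tool_rot: [0.065, -3.136, 0.004]
force: [-0.5, 0.9, -0.1]
gripper_width: 0.0342
finger_force: 0.0
time_s: 10.92
eef_pos: [0.4242, 0.2056, 0.1975]
tool_rot: [-0.065, 3.14, -0.001]
force: [0.1, -0.2, 1.1]
gripper_width: 0.0389
finger_force: 0.0
10.9167 [ 0.37 -0.09  1.61 -0.    1.62 -1.24] [ 0.1 -0.2  1.1] 0.0389
B pre -13.25 3.72 1.21 | -0.77 -28.17 -2.89
```

View pics/w6.png

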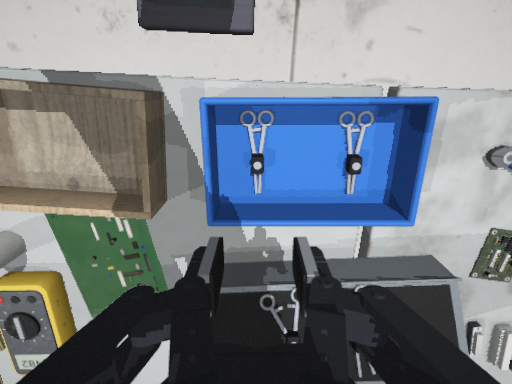

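Both shut clamps lie in the tray (blocks at 257,165 and 354,165). For the open ones I'll grip higher, about 10 mm above the deck, so the fingertips stay clear of the moving half.

```bash
python3 -m jog '[{"linear":[-1,1,-1],"twist":[-0.7,-7,-1]},{"linear":[-2,3.7,-1],"twist":[-0.7,-14,-2]},{"linear":[-5,3.7,0],"twist":[-0.7,-21,-3]},{"linear":[-9,3.7,0.5],"twist":[-0.7,-28.2,-3]},{"linear":[-12,3.7,1],"twist":[-0.7,-28.2,-3]},{"linear":[-13.3,3.7,1.2],"twist":[-0.7,-28.2,-3]},{"linear":[-13.3,3.7,1.2],"twist":[-0.7,-28.2,-3]}]' 0.45
python3 -c "
from plan import *
stat();grip('B',.010)"
```

```text
time_s: 11.55
eef_pos: [0.5551, 0.247, 0.1769]
tool_rot: [-0.126, 2.656, 0.025]
force: [-0.3, 0.6, -0.1]
gripper_width: 0.0388
finger_force: 0.0
11.55 [ 0.43 -0.01  1.64 -0.18  1.06 -1.18] [-0.3  0.6 -0.1] 0.0388
B grip -0.5 0.15 10.25 | -0.21 -0.51 0.15
```

```bash
python3 -m jog '[{"linear":[-0.4,0.1,3.5],"twist":[-0.2,-0.4,0]},{"linear":[-0.4,0.1,6],"twist":[-0.2,-0.4,0]},{"linear":[-0.4,0.1,7],"twist":[-0.2,-0.4,0]},{"linear":[-0.4,0.1,7],"twist":[-0.2,-0.4,0]},{"linear":[-0.4,0.1,7],"twist":[-0.2,-0.4,0]}]' 0.45
python3 -c "
from plan import *
stat();grip('B',.010)"
```

```text
time_s: 11.97
eef_pos: [0.5896, 0.2517, 0.1185]
tool_rot: [-0.128, 2.648, 0.031]
force: [-0.2, 0.2, -0.0]
gripper_width: 0.0388
finger_force: 0.0
11.9667 [ 0.41  0.13  1.62 -0.18  0.93 -1.18] [-0.2  0.2 -0. ] 0.0388
B grip -0.12 -0.04 3.46 | 0.04 -0.06 0.18
```

```bash
python3 -m jog '[{"linear":[-0.1,0,1.5],"twist":[0,0,0]},{"linear":[-0.1,0,2.8],"twist":[0,0,0]},{"linear":[-0.1,0,3.4],"twist":[0,0,0]},{"linear":[-0.1,0,3.4],"twist":[0,0,0]},{"linear":[-0.1,0,3.4],"twist":[0,0,0]}]' 0.45
python3 -c "
from plan import *
stat();grip('B',.010)"
python3 -m jog '[{"linear":[0,0,0],"twist":[0,0,0]},{"linear":[0,0,0],"twist":[0,0,0]},{"linear":[0,0,0],"twist":[0,0,0]},{"linear":[0,0,0],"twist":[0,0,0]},{"linear":[0,0,0],"twist":[0,0,0]}]' 0
python3 -m jog '[{"linear":[0,0,-1.5],"twist":[0,0,0]},{"linear":[0,0,-4],"twist":[0,0,0]},{"linear":[0,0,-7.5],"twist":[0,0,0]},{"linear":[0,0,-11],"twist":[0,0,0]},{"linear":[2,0,-14],"twist":[0,0,0]},{"linear":[4,0,-16],"twist":[0,0,0]},{"linear":[6,0,-16],"twist":[0,0,0]}]'
python3 -c "
from plan import *
stat();to(.417,-.060,.13,-1.5)"
```

```text
time_s: 12.38
eef_pos: [0.6068, 0.2535, 0.0897]
tool_rot: [-0.128, 2.646, 0.031]
force: [-0.3, -0.4, 0.9]
gripper_width: 0.0385
finger_force: 0.0
12.3833 [ 0.4   0.2   1.59 -0.19  0.88 -1.18] [-0.3 -0.4  0.9] 0.0385
B grip 0.05 -0.05 0.1 | 0.07 0.02 0.18
time_s: 12.8
eef_pos: [0.6069, 0.2535, 0.0899]
tool_rot: [-0.128, 2.646, 0.032]
force: [-4.6, -1.1, 5.7]
gripper_width: 0.0118
finger_force: 59.0
time_s: 13.38
eef_pos: [0.4788, 0.2417, 0.2067]
tool_rot: [-0.127, 2.64, 0.036]
force: [-0.1, 1.2, -0.4]
gripper_width: 0.0118
finger_force: 59.2
13.3833 [ 0.49 -0.25  1.8  -0.2   1.13 -1.13] [-0.1  1.2 -0.4] 0.0118
to 11.58 -29.45 2.32 | 1.91 28.57 6.84
```

```bash
python3 -m jog '[{"linear":[4,-4,-1],"twist":[0.4,7,1.5]},{"linear":[6,-8,-1],"twist":[0.8,14,3]},{"linear":[8,-12,0],"twist":[1.3,21,5]},{"linear":[10,-16,0],"twist":[1.9,28.6,6.8]},{"linear":[11.6,-20,1],"twist":[1.9,28.6,6.8]},{"linear":[11.6,-24,2],"twist":[1.9,28.6,6.8]},{"linear":[11.6,-28,2.3],"twist":[1.9,28.6,6.8]},{"linear":[11.6,-29.4,2.3],"twist":[1.9,28.6,6.8]}]'
python3 -m jog '[{"linear":[0,0,0],"twist":[0,0,0]},{"linear":[0,0,0],"twist":[0,0,0]}]'
cat > hang.py <<'E'
from plan import *
import sys
stat();im,d=snapshot('wrist');cv2.imwrite(sys.argv[1],im[:,:,::-1]);p=camera_params('wrist')
P=cloud(p,d);s=sensors.state();r=R.from_rotvec(s['tool_rot']);L=r.inv().apply((P-s['eef_pos']).reshape(-1,3)).reshape(P.shape)
m=(L[...,2]>-.03)&(L[...,2]<.03)&(L[...,0]>.015)&(L[...,0]<.07)&(abs(L[...,1])<.05)
for x0 in (.02,.03,.04,.05):
    k=m&(abs(L[...,0]-x0)<.005);print(x0,np.median(L[k],axis=0).round(4),L[k][:,1].min().round(4),L[k][:,1].max().round(4))
E
python3 hang.py pics/w7.png; python3 -c "
from plan import *
to(.417,-.060,.021,-1.5)"
```

```text
time_s: 14.05
eef_pos: [0.4154, -0.0626, 0.1257]
tool_rot: [-0.041, -3.133, 0.007]
force: [1.8, 0.9, -0.5]
gripper_width: 0.012
finger_force: 59.2
time_s: 14.22
eef_pos: [0.4159, -0.062, 0.1263]
tool_rot: [-0.047, -3.133, 0.007]
force: [0.8, -0.2, 0.2]
gripper_width: 0.0115
finger_force: 59.2
14.2167 [-0.23 -0.18  1.84 -0.01  1.5  -1.77] [ 0.8 -0.2  0.2] 0.0115
0.02 [ 0.0202 -0.0089  0.0057] -0.017 0.0078
0.03 [ 0.0304 -0.0147  0.0056] -0.0225 0.0093
0.04 [ 0.039  -0.0124  0.0068] -0.0354 0.0166
0.05 [0.0497 0.0016 0.007 ] -0.0351 0.019
to -0.18 0.13 10.55 | -0.25 -0.46 -0.08
```

View pics/w7.png

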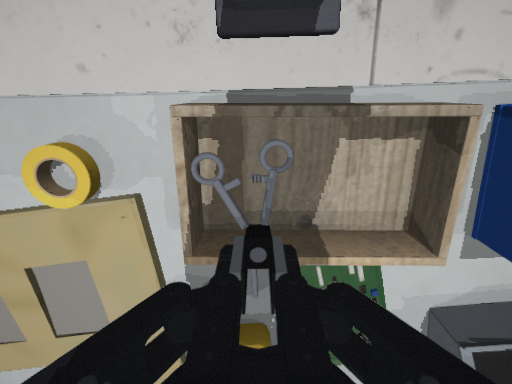

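B hangs open and level (rings at 208,168 and 276,157), 12–13 mm below the TCP. Nudge it a little further from the end wall, then lower and release.

```bash
python3 -m jog '[{"linear":[-0.1,0.4,4],"twist":[0,-0.4,0]},{"linear":[-0.1,0.4,7.5],"twist":[0,-0.4,0]},{"linear":[-0.1,0.4,9.5],"twist":[0,-0.4,0]},{"linear":[-0.1,0.4,10.4],"twist":[0,-0.4,0]},{"linear":[-0.1,0.4,10.6],"twist":[0,-0.4,0]},{"linear":[-0.1,0.4,10.6],"twist":[0,-0.4,0]}]'
python3 -m jog '[{"linear":[0,0,0],"twist":[0,0,0]},{"linear":[0,0,0],"twist":[0,0,0]},{"linear":[0,0,0],"twist":[0,0,0]}]' 0.4
python3 -m jog '[{"linear":[0,0,-3],"twist":[0,0,0]},{"linear":[0,0,-7],"twist":[0,0,0]},{"linear":[0,0,-11],"twist":[0,0,0]},{"linear":[0,0,-15],"twist":[0,0,0]},{"linear":[0,0,-18],"twist":[0,0,0]}]' 0.45
python3 - <<'E'
from plan import *
stat();im,d=snapshot('wrist');cv2.imwrite('pics/w8.png',im[:,:,::-1])
print(f(go([.50,.31,.24],G)))
E
```

```text
time_s: 14.77
eef_pos: [0.4169, -0.0563, 0.021]
tool_rot: [-0.038, -3.141, 0.007]
force: [0.8, -0.7, -0.6]
gripper_width: 0.012
finger_force: 59.2
time_s: 15.02
eef_pos: [0.4174, -0.0571, 0.0218]
tool_rot: [0.04, 3.14, -0.008]
force: [0.2, 1.0, -0.3]
gripper_width: 0.0344
finger_force: 0.0
time_s: 15.43
eef_pos: [0.4172, -0.0563, 0.2049]
tool_rot: [0.041, 3.138, -0.009]
force: [0.5, -0.9, 0.4]
gripper_width: 0.0381
finger_force: 0.0
15.4333 [-0.22 -0.24  1.73 -0.    1.65 -1.76] [ 0.5 -0.9  0.4] 0.0381
('-7.16 36.85 -3.12', '|', '-2.13 -27.47 -6.56')
```

View pics/w8.png

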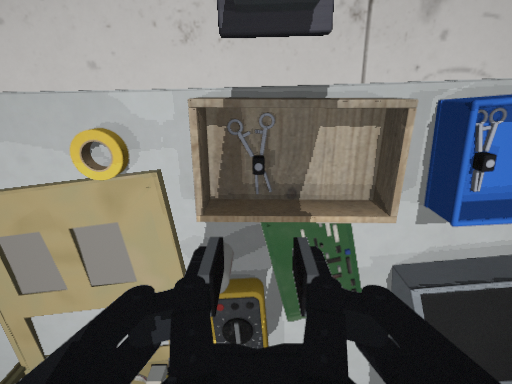

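B lies open in the box (block at 258,165, rings spread). Now C.

```bash
python3 -m jog '[{"linear":[-1,4,-1],"twist":[-0.5,-4,-1.5]},{"linear":[-2,8,-2],"twist":[-1,-8,-3]},{"linear":[-3,12,-3],"twist":[-1.5,-12,-4.5]},{"linear":[-4,16,-3],"twist":[-2,-16,-6.5]},{"linear":[-4,20,-3],"twist":[-2.1,-20,-6.5]},{"linear":[-5,24,-3],"twist":[-2.1,-24,-6.5]},{"linear":[-6,28,-3],"twist":[-2.1,-27.5,-6.5]},{"linear":[-7,32,-3],"twist":[-2.1,-27.5,-6.5]}]' 0.45
python3 -m jog '[{"linear":[0,2,0],"twist":[0,0,0]},{"linear":[0,4,0],"twist":[0,0,0]},{"linear":[0,4.8,0],"twist":[0,0,0]}]'
python3 -c "
from plan import *
stat();pre('C',.10)"
```

```text
time_s: 16.15
eef_pos: [0.4937, 0.2643, 0.2289]
tool_rot: [-0.123, 2.656, 0.037]
force: [0.7, -1.8, 1.1]
gripper_width: 0.0388
finger_force: 0.0
time_s: 16.4
eef_pos: [0.4899, 0.3122, 0.229]
tool_rot: [-0.124, 2.66, 0.037]
force: [0.2, 0.7, 0.1]
gripper_width: 0.0383
finger_force: 0.0
16.4 [ 0.61 -0.1   1.61 -0.24  1.21 -1.01] [0.2 0.7 0.1] 0.0383
C pre -3.24 0.37 8.58 | 0.27 -0.74 -0.05
```

```bash
python3 -m jog '[{"linear":[-1.5,0.3,3],"twist":[0,-0.7,0]},{"linear":[-3,0.3,6],"twist":[0.2,-0.7,0]},{"linear":[-3.2,0.3,8.6],"twist":[0.2,-0.7,0]},{"linear":[-3.2,0.3,11],"twist":[0.2,-0.7,0]},{"linear":[-3.2,0.3,13],"twist":[0.2,-0.7,0]},{"linear":[-3.2,0.3,13],"twist":[0.2,-0.7,0]},{"linear":[-3.2,0.3,13],"twist":[0.2,-0.7,0]}]' 0.45
python3 -c "
from plan import *
stat();grip('C',.010)"
```

```text
time_s: 16.98
eef_pos: [0.578, 0.3204, 0.1277]
tool_rot: [-0.118, 2.65, 0.03]
force: [0.2, -0.5, 0.5]
gripper_width: 0.0383
finger_force: 0.0
16.9833 [ 0.54  0.19  1.53 -0.25  0.99 -1.03] [ 0.2 -0.5  0.5] 0.0383
C grip -0.14 0.41 4.52 | -0.1 -0.14 -0.19
```

```bash
python3 -m jog '[{"linear":[-0.1,0.4,2],"twist":[0,-0.1,-0.2]},{"linear":[-0.1,0.4,3.8],"twist":[0,-0.1,-0.2]},{"linear":[-0.1,0.4,4.5],"twist":[0,-0.1,-0.2]},{"linear":[-0.1,0.4,4.5],"twist":[0,-0.1,-0.2]},{"linear":[-0.1,0.4,4.5],"twist":[0,-0.1,-0.2]}]' 0.45
python3 -c "
from plan import *
stat();grip('C',.010)"
```

```text
time_s: 17.4
eef_pos: [0.5999, 0.3275, 0.0907]
tool_rot: [-0.124, 2.645, 0.031]
force: [0.2, -0.7, 1.3]
gripper_width: 0.0383
finger_force: 0.0
17.4 [ 0.53  0.29  1.5  -0.25  0.92 -1.03] [ 0.2 -0.7  1.3] 0.0383
C grip 0.1 -0.1 0.19 | 0.0 0.13 0.02
```

```bash
python3 -m jog '[{"linear":[0,-0.1,0.1],"twist":[0,0,0]},{"linear":[0,-0.1,0.1],"twist":[0,0,0]},{"linear":[0,-0.1,0.1],"twist":[0,0,0]},{"linear":[0,-0.1,0.1],"twist":[0,0,0]},{"linear":[0,-0.1,0.1],"twist":[0,0,0]},{"linear":[0,-0.1,0.1],"twist":[0,0,0]}]' 0
python3 -m jog '[{"linear":[0,0,-1.5],"twist":[0,0,0]},{"linear":[0,0,-4],"twist":[0,0,0]},{"linear":[0,0,-7.5],"twist":[0,0,0]},{"linear":[0,0,-11],"twist":[0,0,0]},{"linear":[2,0,-14],"twist":[0,0,0]},{"linear":[4,0,-16],"twist":[0,0,0]},{"linear":[6,0,-16],"twist":[0,0,0]}]'
python3 -c "
from plan import *
stat();to(.4195,.043,.15,-1.5)"
```

```text
time_s: 17.9
eef_pos: [0.6006, 0.3267, 0.0901]
tool_rot: [-0.124, 2.644, 0.031]
force: [-5.6, -2.1, 6.0]
gripper_width: 0.0118
finger_force: 59.2
time_s: 18.48
eef_pos: [0.4719, 0.3155, 0.2066]
tool_rot: [-0.123, 2.638, 0.037]
force: [1.2, 1.2, 0.6]
gripper_width: 0.0118
finger_force: 59.1
18.4833 [ 0.65 -0.13  1.69 -0.28  1.15 -0.96] [1.2 1.2 0.6] 0.0118
to 9.48 -26.66 1.13 | 1.96 28.65 6.69
```

```bash
python3 -m jog '[{"linear":[3,-4,-1],"twist":[0.4,7,1.5]},{"linear":[5,-8,-1],"twist":[0.8,14,3]},{"linear":[7,-12,0],"twist":[1.3,21,5]},{"linear":[8.5,-16,0],"twist":[1.9,28.6,6.7]},{"linear":[9.5,-20,0.5],"twist":[1.9,28.6,6.7]},{"linear":[9.5,-24,1],"twist":[1.9,28.6,6.7]},{"linear":[9.5,-26.6,1.1],"twist":[1.9,28.6,6.7]},{"linear":[9.5,-26.6,1.1],"twist":[1.9,28.6,6.7]}]'
python3 -m jog '[{"linear":[0,0,0],"twist":[0,0,0]},{"linear":[0,0,0],"twist":[0,0,0]}]'
python3 hang.py pics/w9.png; python3 -c "
from plan import *
to(.4195,.043,.021,-1.5)"
```

```text
time_s: 19.15
eef_pos: [0.4189, 0.0364, 0.1457]
tool_rot: [-0.053, -3.134, 0.011]
force: [-0.1, 1.4, -0.8]
gripper_width: 0.012
finger_force: 59.2
time_s: 19.32
eef_pos: [0.419, 0.0425, 0.1466]
tool_rot: [-0.043, -3.136, 0.006]
force: [-0.4, 0.9, -2.0]
gripper_width: 0.0112
finger_force: 59.2
19.3167 [ 0.02 -0.2   1.81 -0.    1.54 -1.53] [-0.4  0.9 -2. ] 0.0112
0.02 [ 0.02   -0.0082  0.0056] -0.016 0.0078
0.03 [ 0.0301 -0.0132  0.0057] -0.0215 0.0092
0.04 [ 0.0393 -0.0112  0.0066] -0.0336 0.0166
0.05 [ 0.0501 -0.0164  0.007 ] -0.0341 0.019
to -0.12 0.04 12.56 | -0.24 -0.32 0.02
```

View pics/w9.png

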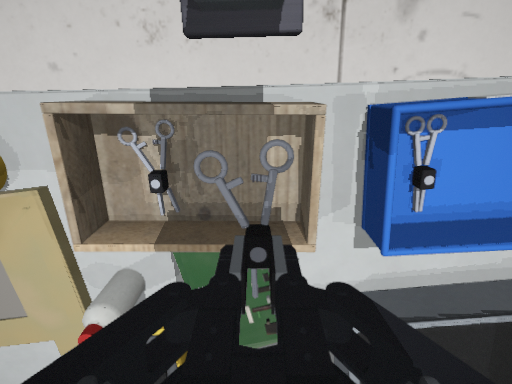

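C hangs open (rings at 210,166 and 276,156), clear of B in the box. Lower and release.

```bash
python3 -m jog '[{"linear":[0,0,4],"twist":[0,-0.3,0]},{"linear":[-0.1,0,8],"twist":[0,-0.3,0]},{"linear":[-0.1,0,11],"twist":[0,-0.3,0]},{"linear":[-0.1,0,12.3],"twist":[0,-0.3,0]},{"linear":[-0.1,0,12.6],"twist":[0,-0.3,0]},{"linear":[-0.1,0,12.6],"twist":[0,-0.3,0]}]'
python3 -m jog '[{"linear":[0,0,0],"twist":[0,0,0]},{"linear":[0,0,0],"twist":[0,0,0]},{"linear":[0,0,0],"twist":[0,0,0]}]' 0.4
python3 -m jog '[{"linear":[0,0,-3],"twist":[0,0,0]},{"linear":[0,0,-7],"twist":[0,0,0]},{"linear":[0,0,-11],"twist":[0,0,0]},{"linear":[0,0,-15],"twist":[0,0,0]},{"linear":[0,0,-19],"twist":[0,0,0]},{"linear":[0,0,-22],"twist":[0,0,0]},{"linear":[0,0,-22],"twist":[0,0,0]}]' 0.45
python3 - <<'E'
from plan import *
stat();im,d=snapshot('wrist');cv2.imwrite('pics/w10.png',im[:,:,::-1])
E
```

```text
time_s: 19.87
eef_pos: [0.4188, 0.0429, 0.0199]
tool_rot: [-0.038, -3.139, 0.007]
force: [0.4, -0.2, -0.3]
gripper_width: 0.0116
finger_force: 59.2
time_s: 20.12
eef_pos: [0.4204, 0.042, 0.0219]
tool_rot: [0.041, 3.139, -0.007]
force: [-0.9, -0.3, 0.6]
gripper_width: 0.0345
finger_force: 0.0
time_s: 20.7
eef_pos: [0.4217, 0.0428, 0.2487]
tool_rot: [0.042, 3.128, -0.007]
force: [1.1, -0.7, 0.4]
gripper_width: 0.0387
finger_force: 0.0
20.7 [ 0.02 -0.25  1.65 -0.    1.73 -1.53] [ 1.1 -0.7  0.4] 0.0387
```

View pics/w10.png

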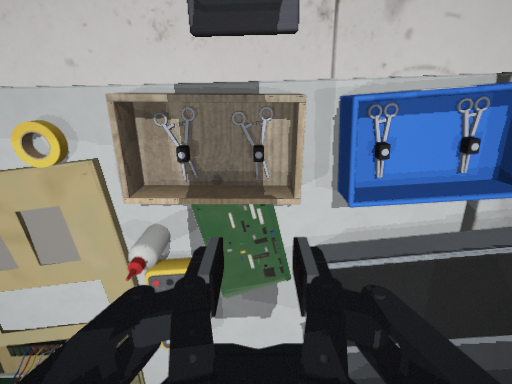

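All four lie flat inside: the open ones in the box (blocks at 183,154 and 259,154), the shut ones in the tray (382,152 and 470,146). The bottle and tape are where they were. Handing in.

```bash
python3 -c "
from h import *
print(workorder.sign_off())"
```

```text
the job is handed in; nothing more can be done
None
```

I sorted all four clamps and handed the job in at about 21 s: the two shut clamps are in the blue tray and the two open ones in the wooden box, each left as found. The bottle, side cutters and tape roll were not touched, and sign-off gave no verdict.

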